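Find the rocking corner of the bottle-rotary plate and set its shim

TASK

The aluminium plate of the bottle rotary rocks on one of its four feet. Press down with a fingertip on the yellow spots at the plate's corners until you find the corner that gives, then let go of it and press the red shim button beside that spot fully down so it stays down. Leave the other three red buttons up, do not lift or shift the plate, leave the bottle, cup and screwdriver alone, and finish clear of everything.

Things in the scene. Friction and masses are not known exactly. Their poses are not given: they have to be found in the camera images.
- plate_top (a point): Centre of the upper face of a loose, level aluminium plate, 180 (its x) by 216 (its y) by 8 mm, upper face 28 mm above the bed; axes along its edges, z up. Its corners are pressed at yellow spots at (+-76, +-92) mm; red buttons stand at (+-50, +-62) mm. Black wheels and a motor stand in the middle, within (+-58, +-40) mm, up to 44 mm above the upper face.
- spot_1 (a point): Yellow spot, 16 mm across, flat on the plate's corner at plate x, y = (76, 92) mm. One of the four corners, any and looking no different, rocks: pressed with 3 to 7 N its spot sinks about 6 mm, meets a stop, and springs back when let go (once its red button is down, a light press finds it firm). The others stay firm (under 2 mm at 20 N).
- spot_2 (a point): The same at plate x, y = (76, -92) mm.
- spot_3 (a point): The same at plate x, y = (-76, 92) mm.
- spot_4 (a point): The same at plate x, y = (-76, -92) mm.
- hole_1 (a point): Centre, at the upper face, of the 34 mm hole in the plate inboard of spot 1, at plate x, y = (50, 62) mm, through which a red round button (26 mm across) on a steel stem stands: the push shim of that corner. Its top is 15 mm above the upper face when up, 3 mm when fully down. All four start up; each moves straight down against about 6 N of friction and stays where it is left.
- hole_2 (a point): The same inboard of spot 2, at plate x, y = (50, -62) mm.
- hole_3 (a point): The same inboard of spot 3, at plate x, y = (-50, 62) mm.
- hole_4 (a point): The same inboard of spot 4, at plate x, y = (-50, -62) mm.
- heel (a joint): How far the foot under the rocking corner has sunk, in m: 0 at rest, 0.005 when pressed to its stop. Which corner that is, is not given.
- shim (a joint): How far the red button of the rocking corner has been pressed, in m: 0 up, 0.012 fully down. Where it is, is not given.
- other_shim_1 (a joint): How far the red button of one of the three firm corners has been pressed, in m: 0 up, 0.012 fully down; to stay up.
- other_shim_2 (a joint): How far the red button of one of the three firm corners has been pressed, in m: 0 up, 0.012 fully down; to stay up.
- other_shim_3 (a joint): How far the red button of one of the three firm corners has been pressed, in m: 0 up, 0.012 fully down; to stay up.
- bottle: Green glass bottle with a yellow coat, 62 mm across and 200 mm tall, standing to the left of the plate; origin at the centre of its underside. Leave alone.
- cup: Open aluminium cup, 72 mm across and 95 mm tall, standing to the right of the plate; origin at the centre of its underside. Leave alone.
- driver: Screwdriver, 170 mm long, lying on the bed beyond the plate's far edge. Leave alone.
Mind the look-alikes: they are no part of the job. What is shaped like the part that bears heel but blue, green or purple is not meant.

How it is judged:
By the outcome, as a careful person would: the job done as asked, in the order asked, and still so for the second after the job is handed in, with the robot touching nothing.
It also fails if it takes over 54 s, if anything falls off the work surface, if the arm or the gripper's body presses on something with over 40 N, if the wrist force passes 120 N, or if a joint passes its speed limit or range.

ROBOT

A 7-joint arm with a two-finger parallel gripper is mounted at the origin on the work surface. World frame = base frame: x ahead of the robot, y to its left, z up, the work surface at z = 0. Lengths are in m, angles in rad, forces in N, time in s.
With the tool pointing down it reaches from about 0.4 to 0.85 m from the base axis. Payload 10.4 kg.
Tool frame: the origin (TCP) lies midway between the tips of the shut fingers; the grasp point (between the pads) lies 19 mm behind it; z points along the fingers, y is the direction in which the jaws open and shut (so a half turn about z gives the same grasp; the last joint's range is limited). The gripper opens to 85 mm and grips with 20 to 120 N. Pads are 22 mm wide; open, the fingers measure 114 mm over their backs; the gripper's body (76 mm by 85 mm) begins 54 mm behind the grasp point. The pads swing forward as they close: fully open they stand 13 mm farther back than shut.
Start: joints at [1.271, 0.332, -0.065, 1.46, 0.022, 1.35, -0.088], TCP at [0.171, -0.601, 0.203] pointing down, gripper open.
Joint ranges: [-2.6, 2.6], [-0.5, 2.12], [-1.47, 1.34], [0.16, 2.42], [-1.27, 4.41], [0.06, 2.06], [-2.6, 2.6]. Speed limits (rad/s): [2.22, 2.22, 2.79, 2.79, 3.14, 3.14, 3.14].

INTERFACE

Orientations are given as a unit quaternion [x, y, z, w].
In Python, from workcell import manip, camera, camera_info, workorder, nets gives the robot as it stands.
- The arm moves only by the tool apply_moves, never from a script. Its argument "commands" is a list of rows, each a list of 5 numbers: the shift along the tool's x, y, z in m, then the turn about the tool's z in degrees, then the gripper command: -1 is fully open, 1 is shut, values between are in proportion. A call has 1 to 5 rows; each row shifts and turns the pose as measured when the row begins, along the tool's axes as they then stand; what a row does not reach is not made up. A row lasts 1/12 s, in which the tool goes at most 41.7 mm and 7.16 degrees, less where a joint would pass 70% of its speed; a pose out of reach is approached as far as the arm can. A call is refused whole if a number of a shift passes 0.0417 or a number of a turn 7.16, either way. A call with a gripper value outside its range is refused whole. The fingers move at their own pace and stop on an object; "squeeze" is the grip in N (left out, the last holds). Time passes only in rows, so rows that do not move let the fingers close. It gives the time, the measured TCP pose, the force and the opening at its end, in the units of the state.
- manip.get_obs(): the state, without advancing time (a new reading comes with each control period).
- camera(name): name is "scene" or "top"; returns (picture, depth): 420x560x3 uint8, red, green, blue; 420x560 float32, m along the optical axis (not along the pixel's ray), 0 where there is no reading.
- camera_info(name): a dict with "camera_matrix" (3x3 intrinsics, pixels), "xyz" and "rotation" of the camera in the world. Camera axes: x right, y down, z forward; pixel columns grow to the right and rows downward; lengths in m; the calibration is good to about 2 mm. A picture is of the moment at which its call begins. camera_info takes no time and is no camera call.
- workorder.hand_in(): hands the job in, once; it reports no verdict.
Trained networks look in the newest picture that a camera, given by its name, has taken for a name from the list of things; names that differ only in an ending like _2 or _b are one class to them, and where a whole thing is asked for, a point or a joint stands for the part that bears it (a point fixed in the world has none). Each returns a list of dicts, best first, with "conf" (0 to 1); they miss things now and then, are a little off and sometimes report something else, mostly with a low value. They report only what shows in the picture. A call takes as long as a camera call. They do not tell look-alikes from the thing itself.
- nets.look_for(camera, thing): "rect" ([left, top, width, height] in pixels, round what is visible of it).
- nets.place_of(camera, thing): "xy" ([column, row] in pixels: a listed point, or the origin of a listed thing).
The state is a dict: "clock": time; "joint_pos": joint angles; "joint_velocities": joint speeds; "tau": joint torques, N m; "position": TCP position; "ee_rot": TCP orientation; "ft_force": force on the tool from outside, world axes, zero at the start; "torque": the same for the moment, N m; "grip_width": opening from 0.0 (shut) to 1.0 (fully open).
Only numpy, scipy, OpenCV 4.12 (cv2) and the standard library are available. Lean on these libraries where they do the work, as an engineer would, in place of code of your own. Each camera call takes 0.05 s, during which the arm holds its last target. There are 200 camera calls.

## Working session

There is one attempt and no reset: what is moved stays moved. The work goes in short steps, Python scripts to look and compute and a tool call to move; the robot and the scene stay as the last step left them, time stands still between calls to the robot, and variables do not carry over. Pictures are saved under pics/ and viewed, about 8 in all and at most 12, crops included, and the job is handed in when it is done.

Besides the shell and the picture viewer there is one more tool, called after ">>>" as name([rows], argument=value, ...), one row to a line, values as JSON. apply_moves: Moves the arm, as the interface text tells. Its arguments: {"type":"object","properties":{"commands":{"type":"array","items":{"type":"array","items":{"type":"number"}}},"squeeze":{"type":"number"}},"required":["commands"]}

```bash
mkdir -p pics; cat > h.py <<'E'
import numpy as np,cv2
from workcell import manip,camera,camera_info,workorder,nets
def ray(cam,uv,z):
    i=camera_info(cam);K=np.array(i["camera_matrix"]);R=np.array(i["rotation"]);t=np.array(i["xyz"])
    d=R@np.linalg.inv(K)@np.array([uv[0],uv[1],1.]);return t+d*(z-t[2])/d[2]
E
python3 - <<'E'
from h import *
for c in("scene","top"):
    p,d=camera(c);cv2.imwrite(f"pics/{c}0.png",p[:,:,::-1]);i=camera_info(c);print(c,i)
    for n in("plate_top","spot_1","hole_1","bottle","cup","driver"):
        print(n,[(np.round(r["xy"]).tolist(),round(r["conf"],2),np.round(ray(c,r["xy"],0.028 if n[0] in"psh" else 0)[:2],3).tolist()) for r in nets.place_of(c,n)])
print(manip.get_obs())
E
```

```text
scene {'camera_matrix': array([[511.11736243,   0.        , 281.41495765],
       [  0.        , 511.11736243, 207.5685211 ],
       [  0.        ,   0.        ,   1.        ]]), 'xyz': array([ 0.94133855, -0.54076577,  0.89974452]), 'rotation': array([ 0.90703886,  0.26459585, -0.0902891 , -0.31482918])}Traceback (most recent call last):
  File "<stdin>", line 5, in <module>
  File "h.py", line 5, in ray
    d=R@np.linalg.inv(K)@np.array([uv[0],uv[1],1.]);return t+d*(z-t[2])/d[2]
      ~^~~~~~~~~~~~~~~~~
ValueError: matmul: Input operand 1 has a mismatch in its core dimension 0, with gufunc signature (n?,k),(k,m?)->(n?,m?) (size 3 is different from 4)
```

View pics/scene0.png

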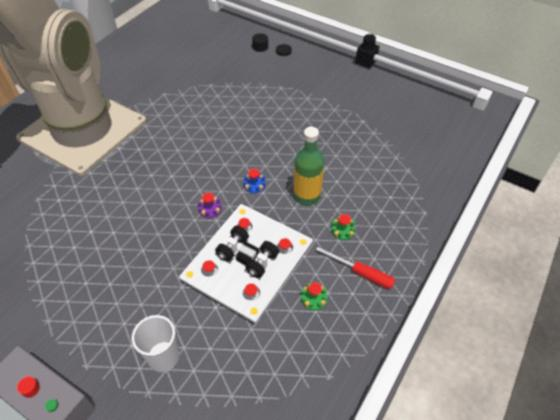

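The scene view shows the plate near (247,262), with yellow spots at about (242,212), (303,241), (190,274) and (254,311). The bottle, cup and driver stand around it, along with coloured look-alikes.

```bash
sed -i 's/R=np.array(i\["rotation"\])/R=Rot.from_quat(i["rotation"]).as_matrix()/; 1a from scipy.spatial.transform import Rotation as Rot' h.py
python3 - <<'E'
from h import *
for c in("scene","top"):
    p,d=camera(c);cv2.imwrite(f"pics/{c}0.png",p[:,:,::-1]);print(c,camera_info(c)["xyz"])
    for n in("plate_top","spot_1","hole_1","bottle","cup","driver"):
        print(n,[(np.round(r["xy"]).tolist(),round(r["conf"],2),np.round(ray(c,r["xy"],0.028 if n[0] in"psh" else 0)[:2],3).tolist()) for r in nets.place_of(c,n)])
print(manip.get_obs())
E
```

```text
scene [ 0.94133855 -0.54076577  0.89974452]
plate_top [([247.0, 260.0], 0.88, [0.587, -0.11])]
spot_1 [([244.0, 211.0], 0.9, [0.511, -0.013]), ([192.0, 274.0], 0.86, [0.516, -0.196]), ([303.0, 242.0], 0.8, [0.66, -0.012]), ([252.0, 310.0], 0.55, [0.661, -0.196]), ([283.0, 245.0], 0.37, [0.63, -0.04])]
hole_1 [([245.0, 292.0], 0.73, [0.626, -0.171]), ([244.0, 227.0], 0.68, [0.537, -0.047]), ([212.0, 271.0], 0.67, [0.544, -0.168]), ([286.0, 246.0], 0.65, [0.635, -0.039])]
bottle [([311.0, 194.0], 0.94, [0.599, 0.127]), ([307.0, 240.0], 0.22, [0.657, 0.014])]
cup [([162.0, 357.0], 0.69, [0.565, -0.351])]
driver [([352.0, 267.0], 0.69, [0.769, 0.005]), ([190.0, 275.0], 0.41, [0.501, -0.187])]
top [0.38823226 0.04313797 1.06546247]
plate_top [([346.0, 224.0], 0.57, [0.58, -0.105])]
spot_1 [([295.0, 189.0], 0.88, [0.656, -0.011]), ([302.0, 264.0], 0.71, [0.506, -0.016]), ([385.0, 179.0], 0.7, [0.666, -0.191])]
hole_1 [([312.0, 247.0], 0.97, [0.539, -0.036]), ([312.0, 198.0], 0.82, [0.635, -0.042]), ([380.0, 245.0], 0.79, [0.535, -0.168]), ([374.0, 194.0], 0.71, [0.637, -0.166])]
bottle [([
[... 156 characters left out ...]
': array([ 1.27143025,  0.33216605, -0.06472744,  1.46007458,  0.0215966 ,
        1.34987502, -0.08845967]), 'joint_velocities': array([ 6.84884006e-04, -1.46949907e-03, -9.58674778e-04, -9.13889973e-05,
       -1.46081001e-03,  5.87049186e-04,  1.19608903e-03]), 'tau': array([ 3.61003003e-04, -6.25176930e+01,  4.90687648e-02, -3.91819811e+01,
        1.63556339e-02,  1.64932913e-03,  1.69138951e-05]), 'position': array([ 0.17082825, -0.60124875,  0.20337096]), 'ee_rot': array([9.90435627e-01, 1.37975581e-01, 2.98611253e-05, 8.16848809e-05]), 'ft_force': array([-0.002106  ,  0.17999135, -0.13220924]), 'torque': array([-0.03621897, -0.01948484, -0.00639824]), 'grip_width': 1.000986023370866}
```

View pics/top0.png

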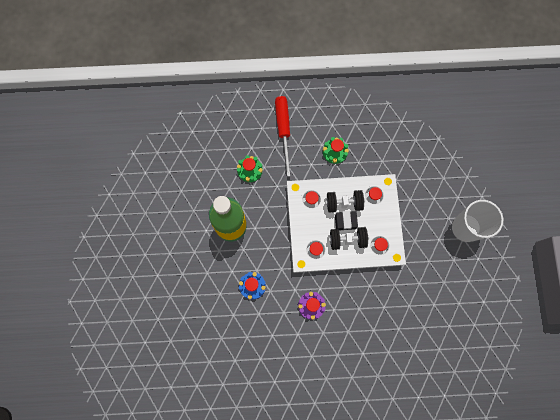

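The top view shows the spots at about (295,188), (388,182), (302,264) and (397,258), with red buttons inboard of them. Next I'll fit the plate pose from colour centroids.

```bash
cat >> h.py <<'E'
def spots(c,p,ex):
    hsv=cv2.cvtColor(p,cv2.COLOR_RGB2HSV);m=cv2.inRange(hsv,(18,120,120),(35,255,255))
    n,l,s,ce=cv2.connectedComponentsWithStats(m);P=[ray(c,q,.028)[:2] for q,a in zip(ce[1:],s[1:,4]) if a>8]
    return np.array([min(P,key=lambda q:np.hypot(*(q-e))) for e in ex])
E
python3 - <<'E'
from h import *
ex=np.array([[.66,-.012],[.66,-.196],[.511,-.013],[.512,-.196]])
L=np.array([[76,92],[76,-92],[-76,92],[-76,-92]])/1e3;H=np.array([[50,62],[50,-62],[-50,62],[-50,-62]])/1e3
A=[]
for c in("scene","top"):
    s=spots(c,camera(c)[0],ex);A.append(s);print(c,s.round(4).tolist())
    S=s.mean(0);M=L.T@(s-S);th=np.arctan2(M[0,1]-M[1,0],M[0,0]+M[1,1]);R=np.array([[np.cos(th),-np.sin(th)],[np.sin(th),np.cos(th)]])
    print(S.round(4),np.degrees(th),"fit",(S+L@R.T).round(4).tolist(),"holes",(S+H@R.T).round(4).tolist())
E
```

```text
scene [[0.6595, -0.0117], [0.6624, -0.1953], [0.5081, -0.014], [0.5111, -0.1978]]
[ 0.5853 -0.1047] 0.928478151533757 fit [[0.6598, -0.0115], [0.6628, -0.1955], [0.5078, -0.014], [0.5108, -0.1979]] holes [[0.6343, -0.0419], [0.6363, -0.1659], [0.5343, -0.0435], [0.5363, -0.1675]]
top [[0.6591, -0.0111], [0.662, -0.1951], [0.5071, -0.0131], [0.5097, -0.1976]]
[ 0.5845 -0.1042] 0.8615413526793626 fit [[0.6591, -0.0111], [0.6619, -0.1951], [0.5071, -0.0134], [0.5099, -0.1973]] holes [[0.6335, -0.0415], [0.6354, -0.1655], [0.5336, -0.043], [0.5354, -0.167]]
```

>>> apply_moves([
  [0.032,-0.014,0,5,1],
  [0.031,-0.017,0,5,1],
  [0.029,-0.019,0,5,1],
  [0.03,-0.024,0,0,1],
  [0.03,-0.024,0,0,1],
], squeeze=40)

```text
clock: 1.32
position: [0.3062, -0.4893, 0.2022]
ee_rot: [1.0, -0.008, -0.002, 0.001]
ft_force: [0.3, -0.8, 0.4]
grip_width: 0.299
```

>>> apply_moves([
  [0.032,-0.026,0,0,1],
  [0.032,-0.026,0,0,1],
  [0.032,-0.026,0,0,1],
  [0.032,-0.026,0,0,1],
  [0.032,-0.026,0,0,1],
])

```text
clock: 1.73
position: [0.4698, -0.3591, 0.2024]
ee_rot: [1.0, -0.009, -0.001, 0.003]
ft_force: [-0.5, 0.0, 0.0]
grip_width: 0.001
```

>>> apply_moves([
  [0.032,-0.026,0.01,0,1],
  [0.032,-0.026,0.01,0,1],
  [0.032,-0.026,0.01,0,1],
  [0.032,-0.026,0.01,0,1],
  [0.032,-0.026,0.01,0,1],
])

```text
clock: 2.15
position: [0.6301, -0.2342, 0.1566]
ee_rot: [1.0, -0.01, 0.002, 0.005]
ft_force: [0.2, -1.4, 0.7]
grip_width: 0.004
```

>>> apply_moves([
  [0.016,-0.02,0.02,0,1],
  [0.016,-0.02,0.02,0,1],
  [0,0,0.035,0,1],
  [0,0,0.02,0,1],
  [0,0,0,0,1],
])

```text
clock: 2.57
position: [0.6721, -0.1797, 0.0556]
ee_rot: [1.0, -0.003, 0.003, 0.001]
ft_force: [-0.0, -0.0, -0.2]
grip_width: -0.003
```

>>> apply_moves([
  [-0.01,0.0155,0,0,1],
  [0,0,0,0,1],
])

```text
clock: 2.73
position: [0.6612, -0.1946, 0.0548]
ee_rot: [1.0, -0.002, 0.002, 0.001]
ft_force: [0.2, -1.8, -0.3]
grip_width: -0.003
```

```bash
python3 - <<'E'
from h import *
o=manip.get_obs();print(o["position"],o["ee_rot"],o["ft_force"])
a=camera("scene")[0][170:350,150:370];b=camera("top")[0][130:310,250:470]
cv2.imwrite("pics/c1.png",cv2.resize(np.vstack([a,b])[:,:,::-1],None,fx=1.65,fy=1.65,interpolation=2))
E
```

```text
[ 0.6612198  -0.19463688  0.05477432] [ 9.99996043e-01 -1.89858259e-03  1.94157089e-03  7.34899816e-04] [ 0.16392136 -1.8393299  -0.26896365]
```

View pics/c1.png

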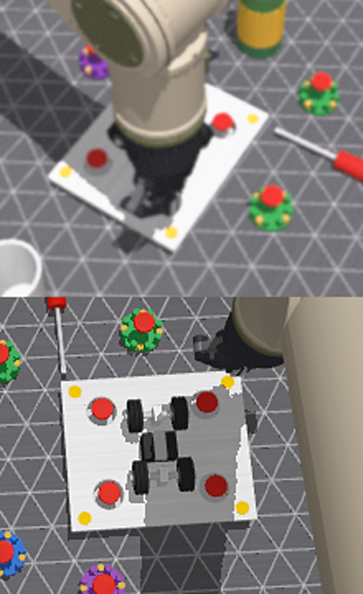

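The crop shows the shut fingertips hovering at spot 2, with the other spots and all four buttons unobstructed. Now I press in small steps.

>>> apply_moves([
  [0,0,0.015,0,1],
  [0,0,0.006,0,1],
  [0,0,0.002,0,1],
  [0,0,0,0,1],
])

```text
clock: 3.17
position: [0.6655, -0.1912, 0.0348]
ee_rot: [1.0, -0.001, 0.006, 0.0]
ft_force: [0.0, 0.9, 0.7]
grip_width: 0.001
```

>>> apply_moves([
  [0,0,0.002,0,1],
  [0,0,0.001,0,1],
])

```text
clock: 3.33
position: [0.6659, -0.191, 0.0321]
ee_rot: [1.0, -0.001, 0.006, 0.0]
ft_force: [-0.6, -1.2, -0.0]
grip_width: 0.001
```

>>> apply_moves([
  [-0.004,0.004,0,0,1],
  [0,0,0.002,0,1],
  [0,0,0.002,0,1],
])

```text
clock: 3.58
position: [0.6621, -0.1952, 0.0285]
ee_rot: [1.0, -0.001, 0.007, 0.0]
ft_force: [-0.2, -0.0, -0.4]
grip_width: 0.003
```

>>> apply_moves([
  [0,0,0.002,0,1],
  [0,0,0.001,0,1],
])

```text
clock: 3.75
position: [0.662, -0.1957, 0.0252]
ee_rot: [1.0, -0.001, 0.007, 0.0]
ft_force: [-0.2, 0.2, 0.2]
grip_width: -0.0
```

>>> apply_moves([
  [0,0,0.001,0,1],
  [0,0,0.001,0,1],
])

```text
clock: 3.92
position: [0.6619, -0.1956, 0.0229]
ee_rot: [1.0, -0.001, 0.007, 0.0]
ft_force: [-0.3, -0.1, -0.5]
grip_width: 0.004
```

```bash
python3 - <<'E'
from h import *
o=manip.get_obs();print(o["position"],o["ee_rot"],o["ft_force"],o["torque"])
a=camera("scene")[0][170:350,150:370]
cv2.imwrite("pics/c2.png",cv2.resize(a[:,:,::-1],None,fx=3,fy=3,interpolation=2))
E
```

```text
[ 0.66193988 -0.19563668  0.02290713] [ 9.99977810e-01 -9.53316725e-04  6.58077843e-03  4.04135773e-04] [-0.34046499 -0.0627011  -0.49265884] [-0.03923797  0.01886253 -0.0477138 ]
```

View pics/c2.png

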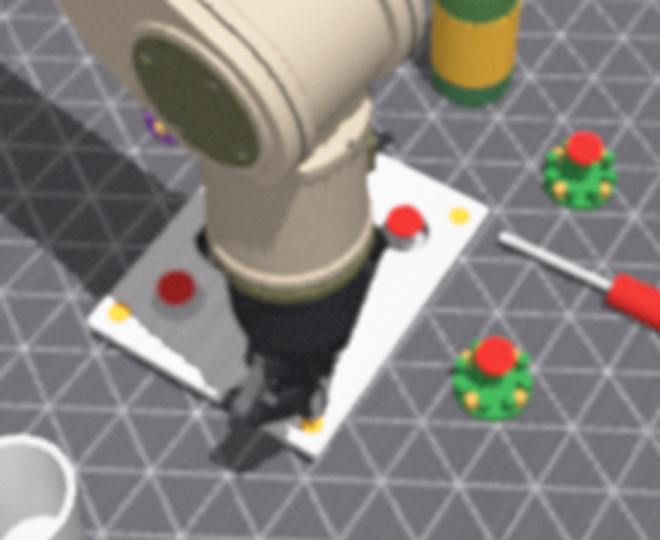

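The crop shows the fingertip just behind spot 2, at crop (312,425), and the spot is still partly visible. I'll use depth to see how high the tip really is.

```bash
cat >> h.py <<'E'
def cloud(c,d):
    i=camera_info(c);K=np.array(i["camera_matrix"]);R=Rot.from_quat(i["rotation"]).as_matrix()
    v,u=np.indices(d.shape);P=np.stack([(u-K[0,2])/K[0,0]*d,(v-K[1,2])/K[1,1]*d,d],-1)
    W=P@R.T+np.array(i["xyz"]);W[d==0]=np.nan;return W
E
python3 - <<'E'
from h import *
p,d=camera("scene");W=cloud("scene",d)
for v in range(296,318,2): print(v,[(u,p[v,u].tolist(),np.round(W[v,u]*1e3).tolist()) for u in range(246,264,4)])
E
```

```text
296 [(246, [34, 32, 36], [661.0, -210.0, 106.0]), (250, [36, 32, 37], [670.0, -211.0, 117.0]), (254, [40, 40, 43], [679.0, -211.0, 125.0]), (258, [109, 109, 110], [672.0, -191.0, 87.0]), (262, [249, 248, 249], [658.0, -161.0, 26.0])]
298 [(246, [38, 39, 43], [662.0, -212.0, 103.0]), (250, [35, 36, 39], [670.0, -211.0, 108.0]), (254, [37, 38, 43], [679.0, -211.0, 118.0]), (258, [126, 125, 127], [673.0, -193.0, 84.0]), (262, [250, 249, 250], [661.0, -164.0, 27.0])]
300 [(246, [53, 54, 59], [665.0, -217.0, 106.0]), (250, [40, 41, 43], [669.0, -210.0, 99.0]), (254, [58, 56, 59], [674.0, -206.0, 98.0]), (258, [118, 119, 118], [673.0, -193.0, 76.0]), (262, [250, 250, 250], [663.0, -168.0, 26.0])]
302 [(246, [50, 52, 58], [669.0, -222.0, 110.0]), (250, [42, 44, 46], [668.0, -210.0, 92.0]), (254, [99, 97, 99], [673.0, -205.0, 89.0]), (258, [116, 116, 117], [674.0, -194.0, 71.0]), (262, [250, 249, 250], [666.0, -172.0, 28.0])]
304 [(246, [46, 46, 49], [673.0, -227.0, 115.0]), (250, [44, 44, 47], [674.0, -217.0, 102.0]), (254, [119, 119, 120], [669.0, -201.0, 70.0]), (258, [125, 123, 125], [67
[... 793 characters left out ...]
201, 203], [652.0, -205.0, 28.0]), (250, [175, 145, 105], [658.0, -201.0, 27.0]), (254, [235, 185, 61], [665.0, -197.0, 27.0]), (258, [250, 245, 238], [671.0, -193.0, 26.0]), (262, [199, 196, 197], [676.0, -188.0, 24.0])]
314 [(246, [223, 220, 222], [654.0, -209.0, 27.0]), (250, [243, 239, 235], [661.0, -205.0, 30.0]), (254, [250, 234, 181], [667.0, -200.0, 26.0]), (258, [249, 247, 248], [674.0, -197.0, 28.0]), (262, [138, 137, 140], [671.0, -181.0, -1.0])]
316 [(246, [214, 212, 214], [655.0, -210.0, 23.0]), (250, [250, 250, 250], [664.0, -209.0, 30.0]), (254, [250, 249, 250], [670.0, -204.0, 28.0]), (258, [240, 238, 239], [676.0, -200.0, 29.0]), (262, [119, 118, 123], [674.0, -185.0, 1.0])]
```

```bash
python3 - <<'E'
from h import *
print(manip.get_obs()["position"],manip.get_obs()["joint_pos"])
for c in("scene","top"):
    p,d=camera(c);W=cloud(c,d);x,y,z=W[...,0],W[...,1],W[...,2]
    for lo in(36,46,56,66,76,90):
        m=(np.hypot(x-.662,y+.196)<.05)&(z>lo/1e3)&(z<=(lo+10)/1e3)
        if m.sum(): print(c,lo,m.sum(),"x",(np.percentile(x[m],[3,97])*1e3).round(),"y",(np.percentile(y[m],[3,97])*1e3).round())
p=camera("scene")[0][270:330,220:290];cv2.imwrite("pics/c3.png",cv2.resize(p[:,:,::-1],None,fx=8,fy=8,interpolation=cv2.INTER_NEAREST))
E
```

```text
[ 0.66186378 -0.19557438  0.02281209] [ 0.4514413   0.62581363 -0.32483654  1.45308406  0.2111783   1.08424409
 -1.4851653 ]
scene 46 4 x [669. 673.] y [-201. -195.]
scene 56 26 x [665. 674.] y [-209. -188.]
scene 66 26 x [666. 674.] y [-210. -190.]
scene 76 23 x [669. 674.] y [-209. -189.]
scene 90 36 x [668. 675.] y [-221. -174.]
top 36 105 x [624. 645.] y [-176. -156.]
top 46 13 x [632. 646.] y [-174. -159.]
top 56 17 x [650. 658.] y [-207. -182.]
top 66 16 x [650. 657.] y [-204. -182.]
top 76 14 x [650. 655.] y [-201. -183.]
top 90 19 x [647. 655.] y [-200. -166.]
```

View pics/c3.png

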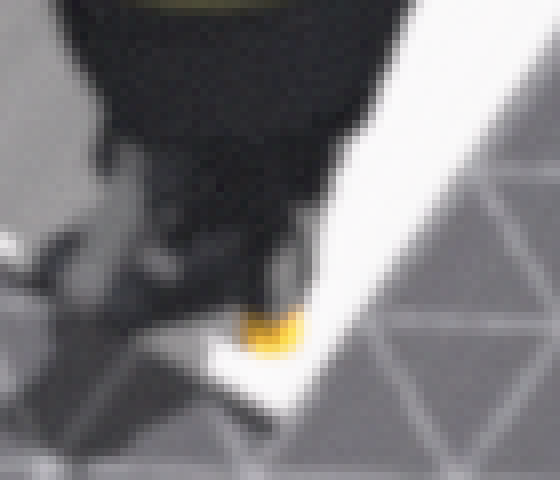

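The crop shows the spot at (270,330) in clear sight, with the finger ending above it. Both depth images put the tip bottom near z = 0.055 while the reported TCP is 0.023, so reported z isn't trustworthy. I'll trust force and the pictures and go on in small steps.

>>> apply_moves([
  [0,0,0.003,0,1],
  [0,0,0.003,0,1],
  [0,0,0.002,0,1],
  [0,0,0,0,1],
])

```text
clock: 4.5
position: [0.6623, -0.1957, 0.0146]
ee_rot: [1.0, -0.001, 0.007, 0.0]
ft_force: [-0.9, -0.1, 0.3]
grip_width: 0.004
```

```bash
cat >> h.py <<'E'
def tip(r=.045):
    o=manip.get_obs();q=o["position"];print("tcp",q.round(4),"rot",np.round(o["ee_rot"],3),"F",o["ft_force"].round(1))
    for c in("scene","top"):
        p,d=camera(c);W=cloud(c,d);x,y,z=W[...,0],W[...,1],W[...,2]
        for lo in range(36,90,6):
            m=(np.hypot(x-q[0],y-q[1])<r)&(z>lo/1e3)&(z<=(lo+6)/1e3)&(p.max(-1)<150)
            if m.sum()>2: print(c,lo,m.sum(),"x",(np.percentile(x[m],[3,97])*1e3).round(),"y",(np.percentile(y[m],[3,97])*1e3).round())
E
python3 -c "
from h import *
tip(.028)"
```

```text
tcp [ 0.6623 -0.1957  0.0146] rot [ 1.    -0.001  0.007  0.   ] F [-0.9 -0.1  0.3]
scene 48 9 x [665. 674.] y [-208. -195.]
scene 54 15 x [668. 674.] y [-209. -195.]
scene 60 6 x [668. 674.] y [-209. -202.]
scene 66 17 x [669. 674.] y [-208. -192.]
scene 72 12 x [669. 674.] y [-209. -191.]
scene 78 8 x [670. 674.] y [-207. -191.]
scene 84 21 x [670. 676.] y [-217. -182.]
top 48 9 x [651. 656.] y [-205. -188.]
top 54 12 x [651. 658.] y [-209. -182.]
top 60 9 x [651. 658.] y [-200. -182.]
top 66 10 x [651. 656.] y [-198. -182.]
top 72 5 x [651. 655.] y [-200. -183.]
top 78 4 x [650. 654.] y [-198. -184.]
top 84 14 x [648. 655.] y [-201. -178.]
```

>>> apply_moves([
  [0,0,0.004,0,1],
  [0,0,0.004,0,1],
  [0,0,0.003,0,1],
  [0,0,0,0,1],
])

```text
clock: 4.93
position: [0.6628, -0.1958, 0.0031]
ee_rot: [1.0, -0.001, 0.007, 0.001]
ft_force: [0.2, -0.4, -0.2]
grip_width: 0.0
```

>>> apply_moves([
  [0,0,0.002,0,1],
  [0,0,0.002,0,1],
])

```text
clock: 5.1
position: [0.6631, -0.1958, 0.0]
ee_rot: [1.0, -0.001, 0.007, 0.001]
ft_force: [-12.7, 2.5, 25.3]
grip_width: -0.001
```

>>> apply_moves([
  [0,0,0.002,0,1],
  [0,0,0.001,0,1],
])

```text
clock: 5.27
position: [0.6632, -0.1958, 0.0003]
ee_rot: [1.0, -0.001, 0.007, 0.001]
ft_force: [-1.9, 0.4, 1.6]
grip_width: 0.001
```

>>> apply_moves([
  [0,0,0.001,0,1],
  [0,0,0.001,0,1],
  [0,0,0.001,0,1],
])

```text
clock: 5.52
position: [0.6633, -0.1958, 0.0002]
ee_rot: [1.0, -0.001, 0.007, 0.001]
ft_force: [-5.1, 1.3, 9.2]
grip_width: 0.0
```

```bash
python3 - <<'E'
from h import *
tip(.028)
p=camera("scene")[0][270:330,220:290];q=camera("top")[0][150:210,340:410];cv2.imwrite("pics/c4.png",cv2.resize(np.hstack([p,q])[:,:,::-1],None,fx=5.5,fy=5.5,interpolation=cv2.INTER_NEAREST))
E
```

```text
tcp [ 6.633e-01 -1.958e-01  2.000e-04] rot [ 1.    -0.001  0.007  0.001] F [-5.1  1.3  9.2]
scene 36 13 x [666. 675.] y [-209. -196.]
scene 42 16 x [668. 675.] y [-210. -194.]
scene 48 12 x [668. 675.] y [-210. -194.]
scene 54 13 x [670. 675.] y [-208. -193.]
scene 60 11 x [670. 674.] y [-208. -190.]
scene 66 10 x [670. 676.] y [-210. -184.]
scene 72 18 x [669. 676.] y [-219. -183.]
scene 78 54 x [657. 676.] y [-221. -188.]
scene 84 27 x [656. 676.] y [-223. -188.]
top 36 10 x [651. 656.] y [-208. -184.]
top 42 11 x [651. 657.] y [-199. -182.]
top 48 9 x [651. 656.] y [-201. -184.]
top 54 9 x [651. 658.] y [-198. -182.]
top 60 4 x [652. 655.] y [-201. -184.]
top 66 7 x [651. 655.] y [-202. -182.]
top 72 7 x [649. 656.] y [-200. -173.]
top 78 16 x [649. 660.] y [-185. -172.]
top 84 13 x [652. 662.] y [-174. -169.]
```

View pics/c4.png

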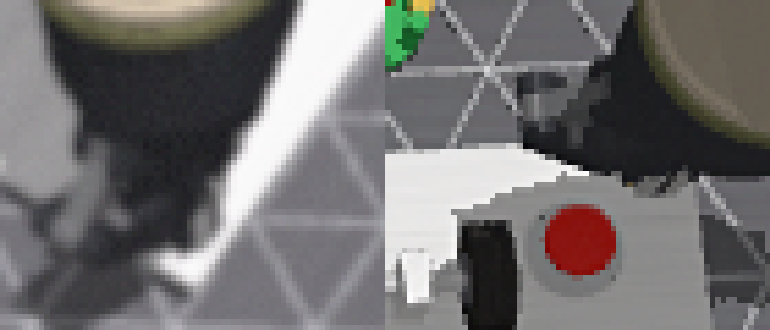

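The crop shows the finger covering spot 2. About 25 N moved it under 1 mm, so spot 2 is firm. Contact comes at reported z ≈ 0.001. Next is spot 4.

>>> apply_moves([
  [0,0,-0.03,0,1],
  [0,0,-0.02,0,1],
  [-0.035,0,0,0,1],
  [-0.035,0,0,0,1],
  [-0.035,0,0,0,1],
])

```text
clock: 6.13
position: [0.5605, -0.1931, 0.0503]
ee_rot: [1.0, 0.001, 0.01, 0.001]
ft_force: [-0.6, -0.5, 0.5]
grip_width: 0.004
```

>>> apply_moves([
  [-0.03,0,0,0,1],
  [0,0,0,0,1],
  [0,0,0,0,1],
])

```text
clock: 6.38
position: [0.5223, -0.1945, 0.0494]
ee_rot: [1.0, -0.001, 0.008, 0.002]
ft_force: [0.6, -0.1, -0.2]
grip_width: -0.001
```

>>> apply_moves([
  [-0.0125,0.003,0,0,1],
  [0,0,0.015,0,1],
  [0,0,0.015,0,1],
  [0,0,0.005,0,1],
  [0,0,0,0,1],
])

```text
clock: 6.8
position: [0.514, -0.1982, 0.0149]
ee_rot: [1.0, -0.001, 0.011, 0.002]
ft_force: [0.2, 0.4, -0.1]
grip_width: 0.001
```

```bash
python3 -c "
from h import *
tip(.028)"
```

```text
tcp [ 0.514  -0.1982  0.0149] rot [ 1.    -0.001  0.011  0.002] F [ 0.2  0.4 -0.1]
scene 42 5 x [521. 526.] y [-205. -201.]
scene 48 13 x [514. 525.] y [-211. -190.]
scene 54 24 x [513. 526.] y [-212. -192.]
scene 60 26 x [514. 525.] y [-212. -186.]
scene 66 25 x [518. 526.] y [-211. -186.]
scene 72 16 x [519. 525.] y [-212. -193.]
scene 78 12 x [519. 525.] y [-213. -193.]
scene 84 32 x [519. 528.] y [-214. -175.]
top 60 4 x [503. 507.] y [-192. -185.]
```

>>> apply_moves([
  [-0.004,0,0.006,0,1],
  [0,0,0.004,0,1],
  [0,0,0,0,1],
])

```text
clock: 7.15
position: [0.5122, -0.1984, 0.0067]
ee_rot: [1.0, -0.0, 0.012, 0.003]
ft_force: [-0.3, -1.1, -0.6]
grip_width: 0.003
```

>>> apply_moves([
  [0,0,0.002,0,1],
  [0,0,0.0015,0,1],
])

```text
clock: 7.32
position: [0.5126, -0.1985, 0.0034]
ee_rot: [1.0, -0.0, 0.013, 0.003]
ft_force: [0.7, 0.4, -0.3]
grip_width: -0.001
```

>>> apply_moves([
  [0,0,0.0015,0,1],
  [0,0,0.001,0,1],
])

```text
clock: 7.48
position: [0.5128, -0.1986, 0.0008]
ee_rot: [1.0, -0.0, 0.013, 0.003]
ft_force: [-0.4, 0.2, 0.4]
grip_width: -0.002
```

>>> apply_moves([
  [-0.001,0,0.0015,0,1],
  [0,0,0.001,0,1],
])

```text
clock: 7.65
position: [0.5129, -0.1987, 0.0]
ee_rot: [1.0, -0.0, 0.014, 0.003]
ft_force: [-10.6, 3.8, 21.0]
grip_width: 0.005
```

>>> apply_moves([
  [0,0,0.0015,0,1],
  [0,0,0.001,0,1],
])

```text
clock: 7.82
position: [0.5129, -0.1987, 0.0002]
ee_rot: [1.0, -0.0, 0.013, 0.004]
ft_force: [-4.7, 1.1, 10.0]
grip_width: -0.001
```

Spot 4 is firm too: 21 N with no sink. On to spot 3.

>>> apply_moves([
  [0,0,-0.035,0,1],
  [-0.002,0,-0.025,0,1],
  [-0.003,-0.035,0,0,1],
  [0,-0.037,0,0,1],
  [0,-0.037,0,0,1],
])

```text
clock: 8.23
position: [0.5058, -0.0955, 0.0623]
ee_rot: [1.0, -0.007, 0.014, 0.005]
ft_force: [1.0, 0.3, 0.1]
grip_width: -0.003
```

>>> apply_moves([
  [0,-0.037,0,0,1],
  [0,-0.025,0,0,1],
  [0,0,0,0,1],
  [0,0,0,0,1],
])

```text
clock: 8.57
position: [0.5067, -0.0222, 0.063]
ee_rot: [1.0, -0.003, 0.015, 0.004]
ft_force: [0.7, -1.0, -0.1]
grip_width: 0.0
```

>>> apply_moves([
  [0,-0.0085,0,0,1],
  [-0.001,0,0.02,0,1],
  [-0.001,0,0.018,0,1],
  [-0.001,0,0.01,0,1],
  [0,0,0,0,1],
])

```text
clock: 8.98
position: [0.5066, -0.016, 0.0141]
ee_rot: [1.0, -0.005, 0.017, 0.005]
ft_force: [-0.7, 0.3, -0.4]
grip_width: -0.003
```

```bash
python3 -c "
from h import *
tip(.028)"
```

```text
tcp [ 0.5066 -0.016   0.0141] rot [ 1.    -0.005  0.017  0.005] F [-0.7  0.3 -0.4]
scene 42 7 x [514. 517.] y [-23. -11.]
scene 48 20 x [501. 518.] y [-29.  -3.]
scene 54 22 x [501. 518.] y [-31. -10.]
scene 60 27 x [503. 517.] y [-30.  -3.]
scene 66 14 x [510. 518.] y [-29.  -6.]
scene 72 18 x [510. 518.] y [-29.  -9.]
scene 78 15 x [511. 518.] y [-29.   2.]
scene 84 19 x [512. 519.] y [-30.   3.]
```

>>> apply_moves([
  [0,-0.002,0.005,0,1],
  [0,0,0.004,0,1],
  [0,0,0.0015,0,1],
  [0,0,0,0,1],
])

```text
clock: 9.42
position: [0.5102, -0.0145, 0.007]
ee_rot: [1.0, -0.006, 0.02, 0.005]
ft_force: [-0.4, 0.1, 0.6]
grip_width: -0.002
```

>>> apply_moves([
  [0,0,0.0015,0,1],
  [0,0,0.0015,0,1],
])

```text
clock: 9.58
position: [0.5109, -0.0146, 0.0044]
ee_rot: [1.0, -0.006, 0.02, 0.005]
ft_force: [1.0, 0.2, 0.2]
grip_width: 0.002
```

>>> apply_moves([
  [0,0,0.0015,0,1],
  [0,0,0.001,0,1],
])

```text
clock: 9.75
position: [0.5111, -0.0147, 0.0019]
ee_rot: [1.0, -0.006, 0.021, 0.005]
ft_force: [0.0, -0.2, -0.1]
grip_width: -0.0
```

>>> apply_moves([
  [-0.001,0,0.0015,0,1],
  [-0.001,0,0.001,0,1],
])

```text
clock: 9.92
position: [0.5106, -0.0147, 0.0002]
ee_rot: [1.0, -0.006, 0.022, 0.005]
ft_force: [-1.9, -1.1, 18.0]
grip_width: 0.003
```

>>> apply_moves([
  [-0.001,0,0.0015,0,1],
  [0,0,0.001,0,1],
])

```text
clock: 10.08
position: [0.5108, -0.0147, 0.0002]
ee_rot: [1.0, -0.006, 0.023, 0.006]
ft_force: [-10.8, 0.7, 18.2]
grip_width: -0.004
```

>>> apply_moves([
  [0,0,0.0015,0,1],
  [0,0,0.0015,0,1],
])

```text
clock: 10.25
position: [0.5108, -0.0147, 0.0]
ee_rot: [1.0, -0.006, 0.023, 0.007]
ft_force: [-12.2, -0.2, 27.0]
grip_width: -0.001
```

Spot 3 is firm at 27 N. By elimination it should be spot 1, which I'll test.

>>> apply_moves([
  [0,0,-0.03,0,1],
  [0,0,-0.02,0,1],
  [0.035,-0.001,0,0,1],
  [0.035,-0.001,0,0,1],
  [0.035,-0.001,0,0,1],
])

```text
clock: 10.67
position: [0.6097, -0.0134, 0.0573]
ee_rot: [1.0, -0.006, 0.021, 0.009]
ft_force: [0.5, 0.5, 0.4]
grip_width: 0.001
```

>>> apply_moves([
  [0.03,0,0,0,1],
  [0,0,0,0,1],
  [0,0,0,0,1],
])

```text
clock: 10.92
position: [0.6463, -0.0136, 0.0581]
ee_rot: [1.0, -0.006, 0.022, 0.009]
ft_force: [-0.1, -0.4, -0.6]
grip_width: -0.002
```

>>> apply_moves([
  [0.013,-0.002,0,0,1],
  [-0.001,0,0.018,0,1],
  [-0.001,0,0.018,0,1],
  [-0.001,0,0.008,0,1],
  [0,0,0,0,1],
])

```text
clock: 11.33
position: [0.6564, -0.0123, 0.0128]
ee_rot: [1.0, -0.006, 0.021, 0.009]
ft_force: [0.3, -0.1, -0.9]
grip_width: 0.002
```

>>> apply_moves([
  [0.002,-0.001,0.005,0,1],
  [0,0,0.003,0,1],
  [0,0,0,0,1],
])

```text
clock: 11.58
position: [0.6581, -0.0115, 0.0055]
ee_rot: [1.0, -0.006, 0.021, 0.009]
ft_force: [1.1, 0.4, -0.2]
grip_width: 0.0
```

>>> apply_moves([
  [0,0,0.0015,0,1],
  [0,0,0.001,0,1],
])

```text
clock: 11.75
position: [0.6589, -0.0115, 0.0041]
ee_rot: [1.0, -0.006, 0.022, 0.009]
ft_force: [-0.7, 0.5, 0.1]
grip_width: -0.001
```

>>> apply_moves([
  [0,0,0.0015,0,1],
  [0,0,0.001,0,1],
])

```text
clock: 11.92
position: [0.6595, -0.0116, 0.0023]
ee_rot: [1.0, -0.006, 0.023, 0.009]
ft_force: [-0.6, 0.5, 0.1]
grip_width: 0.003
```

>>> apply_moves([
  [0,0,0.0015,0,1],
  [0,0,0.001,0,1],
])

```text
clock: 12.08
position: [0.66, -0.0116, 0.0002]
ee_rot: [1.0, -0.006, 0.023, 0.009]
ft_force: [-1.9, -0.7, 4.5]
grip_width: 0.001
```

>>> apply_moves([
  [0,0,0.0015,0,1],
  [0,0,0.001,0,1],
])

```text
clock: 12.25
position: [0.6601, -0.0115, -0.002]
ee_rot: [1.0, -0.006, 0.023, 0.009]
ft_force: [-2.8, 0.2, 4.5]
grip_width: -0.003
```

>>> apply_moves([
  [0,0,0.0015,0,1],
  [0,0,0.0015,0,1],
])

```text
clock: 12.42
position: [0.6603, -0.0115, -0.0047]
ee_rot: [1.0, -0.006, 0.023, 0.009]
ft_force: [-2.5, -0.1, 5.1]
grip_width: -0.003
```

>>> apply_moves([
  [0,0,0.0015,0,1],
  [0,0,0.0015,0,1],
])

```text
clock: 12.58
position: [0.6608, -0.0114, -0.0063]
ee_rot: [1.0, -0.006, 0.024, 0.009]
ft_force: [-9.6, -1.7, 20.5]
grip_width: 0.001
```

Spot 1 sinks about 6 mm at roughly 5 N and then hits a stop, so it is the rocking corner. I let go and go above hole 1 at (0.634, -0.042).

>>> apply_moves([
  [0,0,-0.03,0,1],
  [0,0,-0.025,0,1],
  [-0.013,0.015,0,0,1],
  [-0.013,0.013,0,0,1],
  [0,0,0,0,1],
])

```text
clock: 13.0
position: [0.6317, -0.0376, 0.0488]
ee_rot: [1.0, -0.005, 0.024, 0.009]
ft_force: [-0.1, -0.3, 0.2]
grip_width: 0.001
```

```bash
python3 - <<'E'
from h import *
print(manip.get_obs()["position"],manip.get_obs()["ft_force"])
s=camera("scene")[0];print(spots("scene",s,np.array([[.66,-.012],[.66,-.196],[.511,-.013],[.512,-.196]])).round(4).tolist())
E
```

```text
[ 0.63171336 -0.03759512  0.04881488] [-0.07092047 -0.26527311  0.16674012]
[[0.6592, -0.0117], [0.6624, -0.1953], [0.5074, -0.0146], [0.5109, -0.1982]]
```

>>> apply_moves([
  [0.001,0.004,0,0,1],
  [-0.001,0,0.016,0,1],
  [0,0,0.007,0,1],
  [0,0,0,0,1],
])

```text
clock: 13.38
position: [0.6354, -0.0396, 0.0247]
ee_rot: [1.0, -0.004, 0.025, 0.008]
ft_force: [-0.8, -0.5, -0.2]
grip_width: 0.0
```

```bash
python3 - <<'E'
from h import *
tip(.028)
p=camera("scene")[0][200:280,240:320];q=camera("top")[0][160:240,280:360];cv2.imwrite("pics/c5.png",cv2.resize(np.hstack([p,q])[:,:,::-1],None,fx=5,fy=5,interpolation=2))
E
```

```text
tcp [ 0.6354 -0.0396  0.0247] rot [ 1.    -0.004  0.025  0.008] F [-0.8 -0.5 -0.2]
scene 36 11 x [623. 639.] y [-52. -40.]
scene 42 13 x [624. 635.] y [-50. -43.]
scene 54 5 x [632. 644.] y [-50. -45.]
scene 60 19 x [629. 646.] y [-53. -37.]
scene 66 16 x [631. 646.] y [-53. -39.]
scene 72 19 x [638. 645.] y [-54. -32.]
scene 78 15 x [639. 645.] y [-51. -36.]
scene 84 8 x [640. 645.] y [-46. -32.]
```

View pics/c5.png

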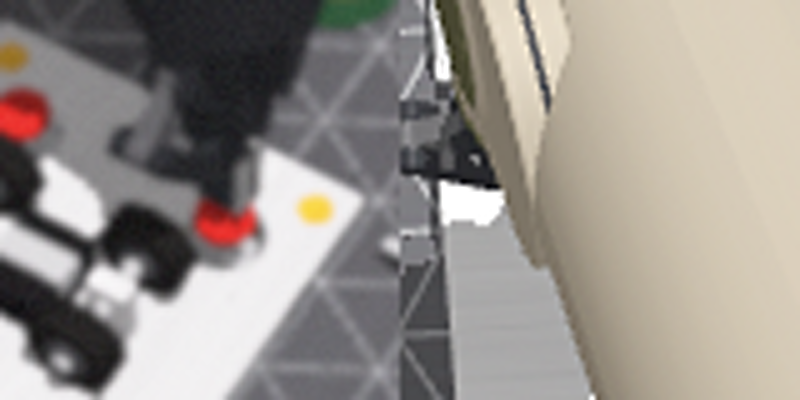

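The left half shows the fingertip right above button 1, at (225,222). Pressing now.

>>> apply_moves([
  [-0.002,0.002,0.004,0,1],
  [-0.001,0,0.003,0,1],
  [0,0,0.003,0,1],
])

```text
clock: 13.83
position: [0.6348, -0.0415, 0.0177]
ee_rot: [1.0, -0.004, 0.027, 0.008]
ft_force: [-0.2, -0.2, 1.0]
grip_width: 0.0
```

>>> apply_moves([
  [0,0,0.003,0,1],
  [0,0,0.003,0,1],
  [0,0,0.002,0,1],
])

```text
clock: 14.08
position: [0.635, -0.0416, 0.0098]
ee_rot: [1.0, -0.004, 0.027, 0.008]
ft_force: [-3.6, 0.3, 5.8]
grip_width: 0.003
```

>>> apply_moves([
  [0,0,0.002,0,1],
  [0,0,0.002,0,1],
])

```text
clock: 14.25
position: [0.635, -0.0416, 0.0063]
ee_rot: [1.0, -0.004, 0.027, 0.008]
ft_force: [-3.1, -0.4, 6.2]
grip_width: 0.0
```

>>> apply_moves([
  [0,0,0.0015,0,1],
  [0,0,0.0015,0,1],
  [0,0,0.0015,0,1],
])

```text
clock: 14.5
position: [0.6353, -0.0416, 0.0032]
ee_rot: [1.0, -0.004, 0.027, 0.009]
ft_force: [-10.7, 0.4, 23.8]
grip_width: 0.004
```

>>> apply_moves([
  [0,0,0.0015,0,1],
  [0,0,0.0015,0,1],
])

```text
clock: 14.67
position: [0.6353, -0.0416, 0.0033]
ee_rot: [1.0, -0.004, 0.027, 0.009]
ft_force: [-10.1, 0.0, 18.5]
grip_width: 0.001
```

The button bottoms at 0.003 with 24 N. Withdrawing.

>>> apply_moves([
  [0,0,-0.02,0,1],
  [0,0,-0.035,0,1],
  [0,0,-0.04,0,1],
  [0,0,-0.04,0,1],
  [0,0,-0.04,0,1],
])

```text
clock: 15.08
position: [0.6197, -0.0384, 0.1735]
ee_rot: [1.0, -0.004, 0.018, 0.009]
ft_force: [1.8, -0.4, 0.8]
grip_width: -0.003
```

>>> apply_moves([
  [-0.02,0.035,-0.01,0,1],
  [-0.02,0.035,-0.01,0,1],
  [-0.02,0.035,0,0,1],
  [-0.02,0.035,0,0,1],
  [-0.02,0.035,0,0,1],
])

```text
clock: 15.5
position: [0.5244, -0.2061, 0.2045]
ee_rot: [1.0, 0.006, 0.028, 0.008]
ft_force: [1.1, -0.3, 0.0]
grip_width: 0.001
```

>>> apply_moves([
  [-0.025,0.03,0,0,1],
  [-0.025,0.03,0,0,1],
  [-0.02,0.03,0,0,1],
  [-0.02,0.03,0,0,1],
  [0,0,0,0,1],
])

```text
clock: 15.92
position: [0.4248, -0.341, 0.2015]
ee_rot: [1.0, 0.0, 0.028, 0.01]
ft_force: [-0.1, -0.3, 0.2]
grip_width: -0.002
```

>>> apply_moves([
  [-0.025,0.03,0,0,1],
  [-0.025,0.03,0,0,1],
  [-0.01,0.03,0,0,1],
  [0,0,0,0,1],
  [0,0,0,0,1],
])

```text
clock: 16.33
position: [0.3646, -0.431, 0.1994]
ee_rot: [1.0, -0.002, 0.028, 0.011]
ft_force: [-0.3, 0.3, -0.1]
grip_width: -0.005
```

```bash
python3 - <<'E'
from h import *
o=manip.get_obs();print(o["position"],o["ft_force"],o["clock"])
ex=np.array([[.66,-.012],[.66,-.196],[.511,-.013],[.512,-.196]])
H=[[.634,-.0417],[.636,-.1657],[.534,-.0433],[.536,-.167]]
for c in("scene","top"):
    p,d=camera(c);W=cloud(c,d)
    try: print(c,spots(c,p,ex).round(4).tolist())
    except Exception as e: print(e)
    red=(p[...,0]>100)&(p[...,1]<70)
    for h in H:
        m=red&(np.hypot(W[...,0]-h[0],W[...,1]-h[1])<.02);print(m.sum(),np.nanmedian(W[m][:,2]) if m.any() else None)
    cv2.imwrite(f"pics/e_{c}.png",p[:,:,::-1])
a=cv2.imread("pics/e_scene.png")[140:380,120:420];b=cv2.imread("pics/e_top.png")[80:320,200:500]
cv2.imwrite("pics/e.png",cv2.resize(np.hstack([a,b]),None,fx=1.33,fy=1.33))
E
```

```text
[ 0.36463717 -0.43096666  0.19943134] [-0.30188915  0.3408896  -0.09963427] 16.3333
scene [[0.6592, -0.0117], [0.6624, -0.1953], [0.5071, -0.0143], [0.5109, -0.1982]]
89 0.02992507305984149
95 0.04235138289382301
67 0.04193891376831005
83 0.04231187956116611
top [[0.659, -0.0108], [0.662, -0.1951], [0.5067, -0.0136], [0.5097, -0.1978]]
127 0.031352146471666176
129 0.04354504865464759
139 0.043619396269401145
140 0.043883678751700184
```

View pics/e.png

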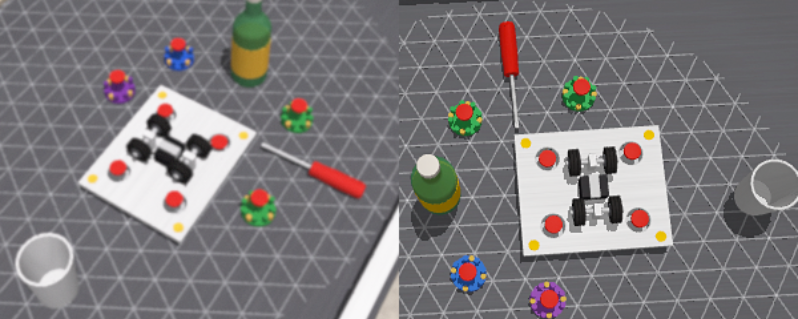

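The final views show button 1 flush, at (219,142) left and (546,158) right, and 12 mm below the other three. Plate, bottle, cup and driver sit where they were, and the arm is clear. Handing in.

```bash
python3 -c "
from h import *
print(workorder.hand_in())"
```

```text
the job is handed in; nothing more can be done
None
```

The rocking corner was spot 1. I pressed its red button fully down, left the other three up, and handed the job in at about 16 s.

- **Finding the corner:** spots 2, 4 and 3 stayed firm under brief presses of about 21 to 27 N. Those peaks were a little above 20 N. Spot 1 sank about 6 mm at roughly 5 N, then met its stop at about 20 N.
- **Pressing the button:** I lifted off spot 1, then pressed its button until it bottomed out, with a peak of 24 N. I did not press spot 1 again afterwards to check that it is now firm.
- **Last checks:** both cameras put button 1's top about 12 mm below the other three, which are still up. The spots lie within about 1 mm of where they started. The bottle, cup and screwdriver look untouched, which I judged from the picture rather than measured. The arm is clear and the wrist force is about zero.
- **Disagreement:** the TCP height read about 28 to 33 mm lower than the fingertip height in the depth images. Contact with the plate came at a reading of about 0, so I worked from force and depth instead.

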